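Wind the slide table to its mark

TASK

Take the crank with the orange grip, fit it fully down over the square end of the slide table's drive shaft, and wind it clockwise (seen from above) until the carriage's red pointers stand inside the green marks. Leave the crank on the shaft and let go of it; leave the crank with the blue grip where it lies.

Things in the scene. Friction and masses are not known exactly. Their poses are not given: they have to be found in the camera images.
- crank_hub (a point): Loose orange-gripped crank, upright. Point: centre of its black 24 mm square post (35 tall; grip its y flats), 60 above the hub's underside; x along the arm to the grip. Arm 20 wide, top 17 under the point, x -28 to +74; hub 34 square, 36 tall, square socket 20 wide, 36 deep, open below, sides along x, y. Orange sleeve, dia 22, 45 tall, spins freely (hold firmly), centre x +60, z +10. 0.3 kg.
- shaft_end (a point): Tip of the slide table's upright steel drive shaft; x, y along its flats, turning with it. Blunt pyramid: 8 mm square at the tip, 18 square from 16 mm down; takes the crank in any of 4 quarter turns. The hub rests 32 mm below the tip (crank_hub 28 above it). Stiff (0.08 N m), stays put. Grey housing below, 70 x 70, 60 tall; plate 130 x 350, nothing else on it over 70 tall.
- carriage (a joint): Position (m) of the black carriage (80 x 90 mm, beige module on top, red pointer each side) along the slide table: 0 with the pointers at the middle of the green marks (20 mm long), negative nearer the shaft. Starts 40 to 60 mm short. Each full clockwise turn of the shaft seen from above moves it 25 mm towards the mark, and past it if wound on; it can be wound back.
- spare_hub (a point): Bystander: a darker crank of the same shape with a blue grip; its socket is too small for the shaft. Point: centre of its black post, 60 mm above the bench; x along its arm to the blue grip.

How it is judged (in metres and radians):
On the way:
1. the orange-gripped crank sits fully down on the shaft, the carriage still short of the mark (horizontal distance between crank_hub and shaft_end below 0.012 m and z of crank_hub in the frame of shaft_end below 0.036 m and angle between crank_hub's own z axis and vertical below 0.2 rad and value of joint carriage below -0.012 m), for 0.2 s.
At the end, for the whole second after the job is handed in: The carriage is at rest with its pointers inside the green marks (within 11 mm of their middle), and the orange-gripped crank is released, upright (within 11 degrees) and fully down on the shaft (within 8 mm of resting on the boss, axes within 12 mm) (value of joint carriage between -0.011 and 0.011 m and velocity of joint carriage between -0.005 and 0.005 m/s and horizontal distance between crank_hub and shaft_end below 0.012 m and z of crank_hub in the frame of shaft_end below 0.036 m and angle between crank_hub's own z axis and vertical below 0.2 rad); the robot touches nothing.
It fails at once if the blue-gripped crank is moved by more than 30 mm (distance of spare_hub from where it was at the start of the episode above 0.03 m).
It also fails if it takes over 72 s, if anything falls off the work surface, if the arm or the gripper's body presses on something with over 40 N, if the wrist force passes 120 N, or if a joint passes its speed limit or range.

ROBOT

A 7-joint arm with a two-finger parallel gripper is mounted at the origin on the work surface. World frame = base frame: x ahead of the robot, y to its left, z up, the work surface at z = 0. Lengths are in mm, angles in rad, forces in N, time in s.
With the tool pointing down it reaches from about 400 to 900 mm from the base axis. Payload 5.5 kg.
Tool frame: the origin (TCP) lies at the very end of the fingers, on their centre line; the grasp point (between the pads) lies 19 mm behind it; z points along the fingers, y is the line along which they close (so a half turn about z gives the same grasp; the last joint's range is limited). The gripper opens to 85 mm and grips with 20 to 120 N. Pads are 22 mm wide; open, the fingers measure 114 mm over their backs; the gripper's body (76 mm by 85 mm) begins 54 mm behind the grasp point. The pads swing forward as they close: fully open they stand 13 mm farther back than shut.
Start: joints at [-0.863, 0.501, -0.427, 1.55, 0.221, 1.138, -0.21], TCP at [279.644, 586.77, 231.31] pointing down, gripper open.
Joint ranges: [-2.88, 2.88], [-0.31, 2.03], [-1.54, 1.56], [0.2, 2.42], [-1.41, 4.55], [0.19, 2.02], [-2.57, 2.57]. Speed limits (rad/s): [2.57, 2.57, 3.14, 3.14, 3.14, 3.14, 3.14].

INTERFACE

Orientations are given as [roll, pitch, yaw] about the fixed x, y, z axes, in that order (R = Rz(yaw) Ry(pitch) Rx(roll)).
In Python, from rig import robot, camera, get_calibration gives the robot as it stands.
- The arm moves only by the tool drive_tool, never from a script. Its argument "increments" is a list of rows, each a list of 7 numbers: the turn, a rotation vector about the world's x, y, z in degrees, then the shift along the world's x, y, z in cm, then the closure in counts, from 0 (fully open) to 255 (shut). A call has 1 to 12 rows; each row is the pose to reach, as a shift and turn from the pose commanded when the call began; what a row does not reach only later rows make up. A row lasts 1/10 s, in which the tool goes at most 50 mm and 8.59 degrees, less where a joint would pass 70% of its speed; a pose out of reach is approached as far as the arm can. A call with a gripper value outside its range is refused whole. The fingers move at their own pace and stop on an object; "newtons" is the grip in N (left out, the last holds). Time passes only in rows, so rows that repeat a pose let the fingers close. It gives the time, the measured TCP pose, the force, the opening and the grip force at its end, in the units of the state.
- robot.observe(): the state, without advancing time (a new reading comes with each control period).
- camera(name): name is "side" or "top"; returns the picture (400x640x3 uint8, red, green, blue); there is no depth.
- get_calibration(name): a dict with "fx", "fy", "cx", "cy" (pixels), "extrinsics" (4x4, takes a point from camera to world coordinates). Camera axes: x right, y down, z forward; pixel columns grow to the right and rows downward; lengths in mm; the calibration is good to about 2 mm. A picture is of the moment at which its call begins. get_calibration takes no time and is no camera call.
- robot.job_done(): hands the job in; it is judged then, once.
The state is a dict: "time": time; "q": joint angles; "joint_vel": joint speeds; "effort": joint torques, N m; "position": TCP position; "eef_rot": TCP orientation; "contact_force": force on the tool from outside, world axes, zero at the start; "torque": the same for the moment, N m; "width": opening from 0.0 (shut) to 1.0 (fully open); "grasp_force": force on a finger pad.
Only numpy, scipy, OpenCV 4.12 (cv2) and the standard library are available. Lean on these libraries where they do the work, as an engineer would, in place of code of your own. Each camera call takes 0.05 s, during which the arm holds its last target. There are 200 camera calls.

## Working session

There is one attempt and no reset: what is moved stays moved. The work goes in short steps, Python scripts to look and compute and a tool call to move; the robot and the scene stay as the last step left them, time stands still between calls to the robot, and variables do not carry over. Pictures are saved under pics/ and viewed, at most 10 in all, crops included, and the job is handed in when it is done.

Besides the shell and the picture viewer there is one more tool, called after "Call:" as name(argument=value, ...) on one line, values as JSON. drive_tool: Moves the arm, as the interface text tells. Its arguments: {"type":"object","properties":{"increments":{"type":"array","items":{"type":"array","items":{"type":"number"}}},"newtons":{"type":"number"}},"required":["increments"]}

```bash
mkdir -p pics
python3 - <<'E'
from rig import robot,camera,get_calibration
import cv2,numpy as np
for n in("top","side"):
    im=camera(n);cv2.imwrite(f"pics/{n}0.png",im[:,:,::-1]);c=get_calibration(n)
    print(n,c["fx"],c["cx"],c["cy"],np.round(c["extrinsics"],3).tolist())
print(robot.observe())
E
```

```text
top 371.61861785396155 310.9739808389605 202.63850805829455 [[-0.004, -0.986, 0.165, 410.785], [-1.0, 0.006, 0.01, 52.207], [-0.011, -0.165, -0.986, 972.128], [0.0, 0.0, 0.0, 1.0]]
side 371.1177559605074 319.8514508541678 202.35203517637757 [[0.846, -0.391, 0.363, 291.655], [-0.534, -0.609, 0.587, -405.485], [-0.009, -0.69, -0.724, 614.415], [0.0, 0.0, 0.0, 1.0]]
{'time': 0.1, 'q': array([-0.86277126,  0.50179377, -0.42678057,  1.5513041 ,  0.22075951,
        1.13827049, -0.21032299]), 'joint_vel': array([-4.33246788e-04, -1.75649732e-03, -2.78153199e-03, -1.61729944e-03,
       -7.44545046e-06,  1.22898421e-03, -3.07471034e-04]), 'effort': array([-1.18373052e-02, -5.70809913e+01, -5.83832815e+00, -2.81745189e+01,
        1.05671168e-02,  5.51941863e-03, -4.40734937e-06]), 'position': array([279.47380378, 586.18805023, 230.35298219]), 'eef_rot': array([-3.13985958e+00, -1.05721362e-04,  2.69674397e+00]), 'contact_force': array([ 0.34562573, -0.01434084, -0.44314537]), 'torque': array([-0.01933774,  0.01885307, -0.00616504]), 'grasp_force': 0.0, 'width': 0.9983728928772444}
```

View pics/top0.png

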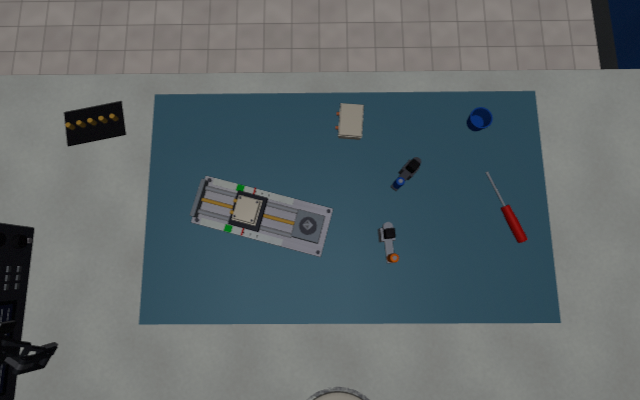

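View pics/side0.png

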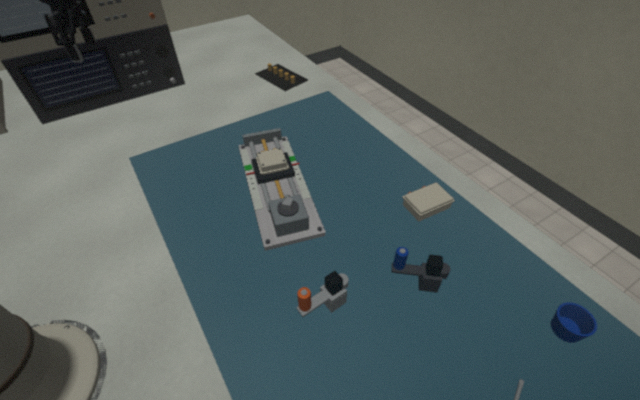

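The top view shows the orange crank: post at about (389,233), grip at (392,258). The shaft is at about (308,225) and the blue crank at about (405,172). In the side view the post top is at about (334,278), the grip at (304,298) and the shaft at (288,200).

Run:
```python
import cv2
a=cv2.imread("pics/top0.png")[195:275,285:415]
b=cv2.imread("pics/side0.png")[185:325,235:365]
cv2.imwrite("pics/top1.png",cv2.convertScaleAbs(cv2.resize(a,None,fx=6,fy=6,interpolation=cv2.INTER_CUBIC),alpha=1.6))
cv2.imwrite("pics/side1.png",cv2.convertScaleAbs(cv2.resize(b,None,fx=4,fy=4,interpolation=cv2.INTER_CUBIC),alpha=1.6))
```

```text
(no output)
```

View pics/top1.png

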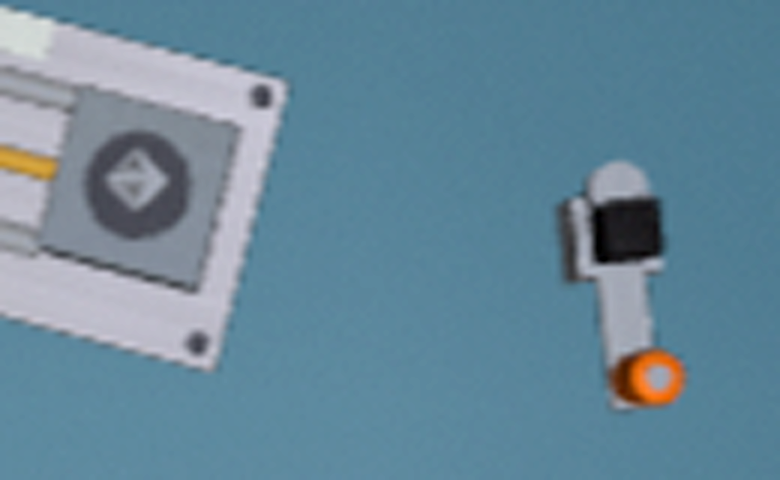

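View pics/side1.png

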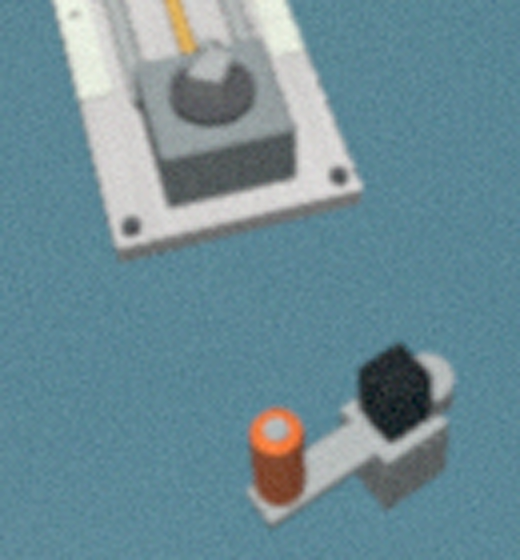

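The enlarged top crop puts the post top face at about (632,230), the sleeve dot at (657,377) and the shaft diamond at (137,180), with its corners on the image axes. In the side crop the sleeve top is at (276,429) and the shaft tip at about (212,55).

```bash
cat > h.py <<'E'
import numpy as np
from rig import get_calibration
def ray(n,u,v):
    c=get_calibration(n);E=np.array(c["extrinsics"])
    return E[:3,3],E[:3,:3]@[(u-c["cx"])/c["fx"],(v-c["cy"])/c["fy"],1]
def atz(n,u,v,z):
    o,d=ray(n,u,v);return o+d*(z-o[2])/d[2]
def tri(a,b):
    o,d=ray(*a);p,e=ray(*b);s=np.linalg.lstsq(np.c_[d,-e],p-o,rcond=None)[0]
    return o+s[0]*d,p+s[1]*e
T=lambda x,y:("top",285+(x+.5)/6-.5,195+(y+.5)/6-.5)
S=lambda x,y:("side",235+(x+.5)/4-.5,185+(y+.5)/4-.5)
E
python3 - <<'E'
from h import *
np.set_printoptions(precision=1,suppress=True)
p=atz(*T(632,230),77.5);s=atz(*T(657,377),92.5);print("post",p,"sleeve",s,"side sleeve",atz(*S(276,429),92.5))
d=s-p;print(np.hypot(*d[:2]),np.degrees(np.arctan2(d[1],d[0])))
print("tri sleeve",*tri(T(657,377),S(276,429)))
print("shaft",*tri(T(137,180),S(212,55)))
for z in(85,95,105):print(z,atz(*T(137,180),z),atz(*S(212,55),z))
print("housing corners z~72",[atz(*T(*c),72)[:2] for c in((75,85),(240,127),(198,292),(42,247))])
cs=[atz(*T(*c),80)[:2] for c in((135,145),(172,180),(140,215),(103,180))]
for i in range(4):
    e=cs[(i+1)%4]-cs[i];print(np.hypot(*e),np.degrees(np.arctan2(e[1],e[0]))%90)
E
```

```text
post [ 485.5 -128.2   77.5] sleeve [ 427.  -132.7   92.5] side sleeve [ 427.6 -133.6   92.5]
58.72535527932603 -175.64715069012527
tri sleeve [ 427.  -132.9   91.5] [ 427.8 -133.2   91.6]
shaft [506.   69.9  83.9] [509.4  68.6  84.2]
85 [505.9  69.8  85. ] [509.1  68.   85. ]
95 [504.8  69.6  95. ] [505.  59.  95.]
105 [503.7  69.4 105. ] [500.9  50.1 105. ]
housing corners z~72 [array([546.3,  95.3]), array([528.7,  28.1]), array([461.9,  45.7]), array([480.3, 108.5])]
20.555448076859438 46.184547141932796
19.043014621648098 47.38432757688017
20.504145619916375 46.33230146458671
19.097020795405673 47.53509683490681
```

Run:
```python
import cv2
from h import *
def proj(n,P):
    c=get_calibration(n);E=np.linalg.inv(c["extrinsics"]);q=E[:3,:3]@P+E[:3,3];return c["fx"]*q[0]/q[2]+c["cx"],c["fy"]*q[1]/q[2]+c["cy"]
for z in(60,72,84,94,104,110):
    print(z,np.round(proj("side",[504.5,69.5,z]),1),np.round(proj("top",[504.5,69.5,z]),1))
a=cv2.imread("pics/side0.png")[180:235,262:318];b=cv2.imread("pics/top0.png")[205:245,288:328]
f=lambda a,k:cv2.convertScaleAbs(cv2.resize(a,None,fx=k,fy=k,interpolation=cv2.INTER_CUBIC),alpha=1.5)
A=f(a,7);B=f(b,10)[:385,:];A=A[:385]
cv2.imwrite("pics/z.png",np.hstack([A,B]))
```

```text
60 [286.1 207.4] [307.8 226.2]
72 [285.7 203.3] [307.7 225.7]
84 [285.3 199.2] [307.6 225.2]
94 [284.9 195.6] [307.5 224.7]
104 [284.5 192. ] [307.4 224.3]
110 [284.2 189.8] [307.3 224. ]
```

View pics/z.png

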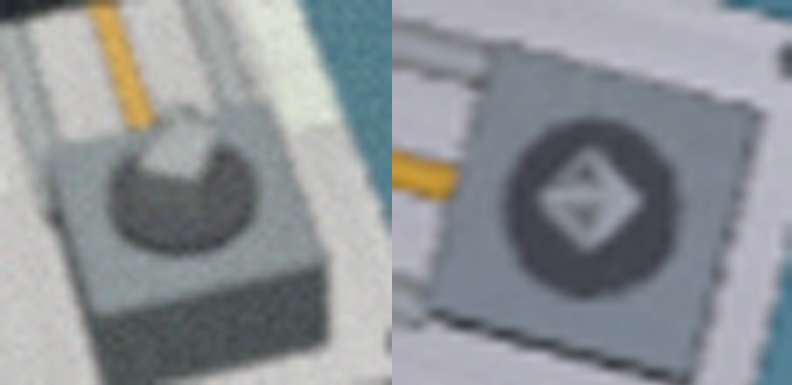

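The side crop shows the shaft tip at about (183,110), i.e. px (287.7,195.4), and the boss centre at about (183,200), i.e. px (287.7,208.2). In the top crop the tip is at px (307.1,224.4) and the boss centre at (307.4,225.4).

Run:
```python
from h import *
np.set_printoptions(precision=1,suppress=True)
print("tip",*tri(("top",307.1,224.4),("side",287.7,195.4)))
print("boss",*tri(("top",307.4,225.4),("side",287.7,208.2)))
print(atz("top",307.1,224.4,95),atz("top",307.4,225.4,63))
```

```text
tip [505.6  70.5  91.6] [510.3  68.8  92.1]
boss [507.1  70.5  54.7] [508.   70.1  54.8]
[505.2  70.4  95. ] [506.2  70.3  63. ]
```

Call:
drive_tool(increments=[[0,0,-150,20.6,-71.5,0,0],[0,0,-150,20.6,-71.5,0,0],[0,0,-150,20.6,-71.5,0,0],[0,0,-150,20.6,-71.5,0,0],[0,0,-150,20.6,-71.5,0,0],[0,0,-150,20.6,-71.5,0,0],[0,0,-150,20.6,-71.5,0,0],[0,0,-150,20.6,-71.5,0,0],[0,0,-150,20.6,-71.5,0,0],[0,0,-150,20.6,-71.5,0,0],[0,0,-150,20.6,-71.5,0,0],[0,0,-150,20.6,-71.5,0,0]])

```text
time: 1.3
position: [445.7, 8.3, 231.4]
eef_rot: [3.141, -0.0, 0.891]
contact_force: [1.3, -0.2, 0.2]
width: 0.997
grasp_force: 0.0
```

```bash
python3 -c "
from rig import robot
import numpy as np
o=robot.observe();print(o['time'],o['q'].round(2),o['position'].round(1),o['eef_rot'].round(3))"
```

```text
1.3 [-0.21  0.1   0.14  2.05 -0.02  0.99 -0.74] [445.7   8.3 231.4] [ 3.141 -0.     0.891]
```

Call:
drive_tool(increments=[[0,0,133,4,-13.7,-4,0],[0,0,133,4,-13.7,-4,0],[0,0,133,4,-13.7,-4,0],[0,0,133,4,-13.7,-4,0],[0,0,133,4,-13.7,-4,0],[0,0,133,4,-13.7,-4,0],[0,0,133,4,-13.7,-4,0],[0,0,133,4,-13.7,-4,0],[0,0,133,4,-13.7,-4,0],[0,0,133,4,-13.7,-4,0],[0,0,133,4,-13.7,-4,0],[0,0,133,4,-13.7,-4,0]])

```text
time: 2.5
position: [485.4, -126.7, 191.0]
eef_rot: [-3.141, -0.001, 2.631]
contact_force: [-0.1, 0.2, 0.2]
width: 1.001
grasp_force: 0.0
```

Call:
drive_tool(increments=[[0,0,33.7,0,-0.1,-2,0],[0,0,33.7,0,-0.1,-4,0],[0,0,33.7,0,-0.1,-6,0],[0,0,33.7,0,-0.1,-6,0],[0,0,33.7,0,-0.1,-6,0],[0,0,33.7,0,-0.1,-6,0]])

```text
time: 3.1
position: [485.8, -127.9, 131.3]
eef_rot: [3.141, -0.0, -3.075]
contact_force: [-0.6, 0.6, 0.3]
width: 1.002
grasp_force: 0.0
```

Run:
```python
from rig import robot,camera
import cv2,numpy as np
print(robot.observe()['q'].round(2))
a=camera("top")[190:280,340:440];b=camera("side")[220:340,270:390]
f=lambda a,k:cv2.convertScaleAbs(cv2.resize(a[:,:,::-1],None,fx=k,fy=k,interpolation=cv2.INTER_CUBIC),alpha=1.6)
cv2.imwrite("pics/g.png",np.hstack([f(a,4),f(b,3)]))
```

```text
[ 0.29  0.34 -0.1   2.01  0.05  0.79  1.8 ]
```

View pics/g.png

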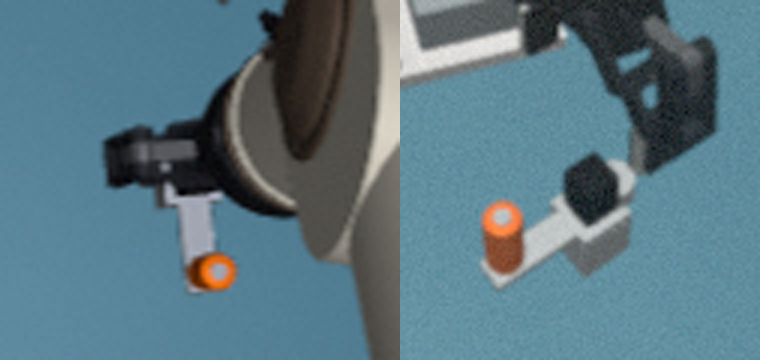

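The picture shows the open fingers in line with the post's y flats, with the sleeve clear of them. I'll descend and grip.

Call:
drive_tool(increments=[[0,0,0.6,0,0,-4,0],[0,0,0.6,0,0,-7,0],[0,0,0.6,0,0,-8.6,0],[0,0,0.6,0,0,-8.6,0],[0,0,0.6,0,0,-8.6,255],[0,0,0.6,0,0,-8.6,255],[0,0,0.6,0,0,-8.6,255],[0,0,0.6,0,0,-8.6,255],[0,0,0.6,0,0,-8.6,255],[0,0,0.6,0,0,-8.6,255],[0,0,0.6,0,0,-8.6,255]], newtons=90)

```text
time: 4.3
position: [486.6, -128.0, 46.4]
eef_rot: [-3.141, 0.001, -3.06]
contact_force: [-1.2, -0.0, 5.7]
width: 0.271
grasp_force: 88.1
```

Call:
drive_tool(increments=[[0,0,0,0,0,3,255],[0,0,0,0,0,7,255],[0,0,0,0,0,12,255],[0,0,7,0,3,12,255],[0,0,15,0.5,7,12,255],[0,0,23,1,11,12,255],[0,0,31,1.5,15,12,255],[0,0,38,2,18,12,255],[0,0,42.6,2,19.8,12,255],[0,0,42.6,2,19.8,12,255],[0,0,42.6,2,19.8,12,255]])

```text
time: 5.4
position: [505.2, 69.8, 165.1]
eef_rot: [3.141, -0.001, -2.318]
contact_force: [0.2, -0.7, -2.7]
width: 0.266
grasp_force: 89.3
```

Run:
```python
from rig import robot,camera
import cv2,numpy as np
o=robot.observe();print(o['q'].round(2))
a=camera("top")[170:270,270:370];b=camera("side")[120:240,230:350]
f=lambda a,k:cv2.convertScaleAbs(cv2.resize(a[:,:,::-1],None,fx=k,fy=k,interpolation=cv2.INTER_CUBIC),alpha=1.6)
cv2.imwrite("pics/h.png",np.hstack([f(a,3.6),f(b,3)]))
```

```text
[ 0.09  0.32 -0.33  1.96  0.13  0.88  2.08]
```

View pics/h.png

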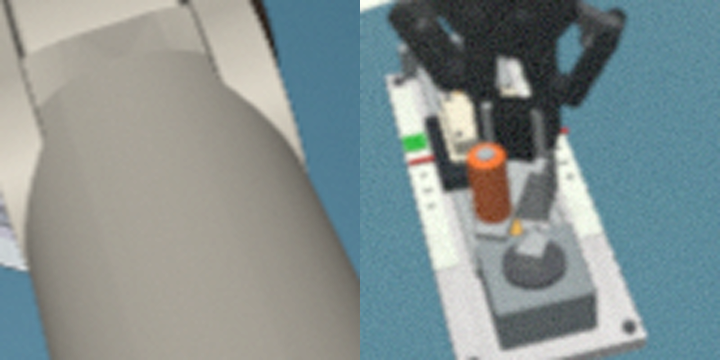

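The side picture shows the crank held upright above the shaft, still lying square to its flats. I'll lower it in steps and watch the force.

Call:
drive_tool(increments=[[0,0,0,0.06,0.02,-1.5,255],[0,0,0,0.06,0.02,-2.5,255],[0,0,0,0.06,0.02,-3,255],[0,0,0,0.06,0.02,-3.3,255],[0,0,0,0.06,0.02,-3.5,255]])

```text
time: 6.0
position: [506.3, 70.2, 130.1]
eef_rot: [3.141, -0.0, -2.317]
contact_force: [-0.4, -0.7, -2.4]
width: 0.27
grasp_force: 89.4
```

Call:
drive_tool(increments=[[0,0,0,0,0,-0.4,255],[0,0,0,0,0,-0.8,255],[0,0,0,0,0,-1,255],[0,0,0,0,0,-1.2,255],[0,0,0,0,0,-1.2,255]])

```text
time: 6.5
position: [506.2, 70.4, 118.1]
eef_rot: [3.141, -0.001, -2.317]
contact_force: [-0.0, 0.8, -2.1]
width: 0.262
grasp_force: 89.4
```

Call:
drive_tool(increments=[[0,0,0,0,0,-0.3,255],[0,0,0,0,0,-0.6,255],[0,0,0,0,0,-0.8,255],[0,0,0,0,0,-0.8,255]])

```text
time: 6.9
position: [506.2, 70.4, 110.0]
eef_rot: [3.141, -0.0, -2.317]
contact_force: [-0.4, -0.2, -2.7]
width: 0.27
grasp_force: 89.4
```

Call:
drive_tool(increments=[[0,0,0,0,0,-0.2,255],[0,0,0,0,0,-0.4,255],[0,0,0,0,0,-0.4,255]])

```text
time: 7.2
position: [506.5, 70.4, 106.5]
eef_rot: [-3.141, -0.0, -2.317]
contact_force: [-0.7, -0.6, -0.5]
width: 0.267
grasp_force: 89.4
```

Call:
drive_tool(increments=[[0,0,0,0,0,-0.1,255],[0,0,0,0,0,-0.2,255],[0,0,0,0,0,-0.2,255]])

```text
time: 7.5
position: [506.7, 70.4, 106.3]
eef_rot: [-3.141, -0.0, -2.317]
contact_force: [-5.4, -2.1, 18.0]
width: 0.269
grasp_force: 92.2
```

It has seated: firm contact at TCP z 106.4, against about 107 expected. I'll relax the push and wind clockwise.

Call:
drive_tool(increments=[[0,0,-5,0,0,0.2,255],[0,0,-13,0,0,0.2,255],[0,0,-21,0,0,0.2,255],[0,0,-29,0,0,0.2,255],[0,0,-37,0,0,0.2,255],[0,0,-45,0,0,0.2,255],[0,0,-53,0,0,0.2,255],[0,0,-61,0,0,0.2,255],[0,0,-69,0,0,0.2,255],[0,0,-77,0,0,0.2,255],[0,0,-85,0,0,0.2,255],[0,0,-90,0,0,0.2,255]])

```text
time: 8.7
position: [506.9, 70.9, 106.7]
eef_rot: [3.14, 0.0, 2.391]
contact_force: [-0.3, 0.6, 0.5]
width: 0.27
grasp_force: 89.7
```

```bash
python3 -c "
from rig import robot
o=robot.observe();print(o['q'].round(2),o['torque'].round(2))"
```

```text
[-0.23  0.39  0.04  2.01 -0.02  0.74  0.65] [ 0.08 -0.02  0.09]
```

Call:
drive_tool(increments=[[0,0,-8,0,0,0,255],[0,0,-16,0,0,0,255],[0,0,-24,0,0,0,255],[0,0,-32,0,0,0,255],[0,0,-40,0,0,0,255],[0,0,-48,0,0,0,255],[0,0,-56,0,0,0,255],[0,0,-64,0,0,0,255],[0,0,-72,0,0,0,255],[0,0,-80,0,0,0,255],[0,0,-86,0,0,0,255],[0,0,-90,0,0,0,255]])

```text
time: 9.9
position: [507.2, 70.5, 106.7]
eef_rot: [3.14, -0.001, 0.822]
contact_force: [0.1, 0.1, 0.4]
width: 0.267
grasp_force: 89.7
```

```bash
python3 -c "
from rig import robot
o=robot.observe();print(o['q'].round(2),o['torque'].round(2))"
```

```text
[-0.52  0.42  0.4   2.02 -0.23  0.75 -0.73] [-0.19 -0.06  0.08]
```

Call:
drive_tool(increments=[[0,0,-8,0,0,0,255],[0,0,-16,0,0,0,255],[0,0,-24,0,0,0,255],[0,0,-32,0,0,0,255],[0,0,-40,0,0,0,255],[0,0,-48,0,0,0,255],[0,0,-56,0,0,0,255],[0,0,-64,0,0,0,255],[0,0,-72,0,0,0,255],[0,0,-80,0,0,0,255],[0,0,-86,0,0,0,255],[0,0,-90,0,0,0,255]])

```text
time: 11.1
position: [506.8, 70.3, 106.7]
eef_rot: [-3.141, -0.001, -0.749]
contact_force: [-1.1, -1.2, 2.6]
width: 0.266
grasp_force: 90.1
```

Run:
```python
from rig import robot,camera
import cv2,numpy as np
o=robot.observe();print(o['q'].round(2),o['torque'].round(2))
b=camera("side")[90:250,200:360]
cv2.imwrite("pics/w1.png",cv2.convertScaleAbs(cv2.resize(b[:,:,::-1],None,fx=3.5,fy=3.5,interpolation=cv2.INTER_CUBIC),alpha=1.6))
```

```text
[-0.82  0.51  0.78  2.03 -0.5   0.8  -2.06] [-0.35  0.21  0.08]
```

View pics/w1.png

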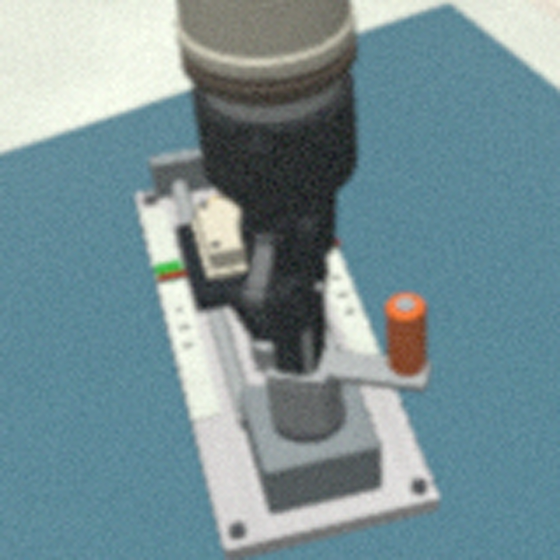

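The side picture shows the hub down on the boss and the carriage moving, with the red pointer just short of the green mark. I'll measure the pointer-to-mark distance by colour.

```bash
cat > m.py <<'E'
import cv2
from h import *
def meas(im,n):  # im BGR
    h=cv2.cvtColor(im,cv2.COLOR_BGR2HSV);out=[]
    for nm,lo,hi in(("G",(45,120,40),(80,255,255)),("R",(0,150,50),(5,255,255)),("R2",(174,120,50),(180,255,255))):
        k=cv2.inRange(h,lo,hi);c,_,st,ce=cv2.connectedComponentsWithStats(k)
        for i in range(1,c):
            if st[i,4]>4:
                p=atz(n,*ce[i],14)
                a=np.radians(165.5)
                if 560<p[0]<760 or 1: out.append((nm,ce[i].round(1).tolist(),int(st[i,4]),p[:2].round(0).tolist()))
    return out
E
python3 - <<'E'
from m import *
from rig import camera
for n in("top","side"):
    print(n)
    for r in meas(cv2.imread(f"pics/{n}0.png"),n):print(" 0",*r)
    im=camera(n)[:,:,::-1].copy();cv2.imwrite(f"pics/{n}_w.png",im)
    for r in meas(im,n):print(" w",*r)
E
```

```text
top
 0 G [239.9, 187.4] 46 [613.0, 249.0]
 0 G [227.7, 227.9] 46 [506.0, 278.0]
 0 R [513.8, 223.8] 353 [513.0, -460.0]
 0 R [242.4, 230.0] 5 [500.0, 240.0]
 0 R2 [501.6, 209.0] 5 [551.0, -432.0]
 0 R2 [524.2, 233.0] 5 [489.0, -484.0]
 0 R2 [519.0, 241.8] 5 [467.0, -469.0]
 w G [239.9, 187.4] 46 [613.0, 249.0]
 w G [227.7, 227.9] 46 [506.0, 278.0]
 w R [513.7, 223.8] 355 [513.0, -460.0]
 w R [235.5, 228.5] 6 [504.0, 258.0]
 w R2 [524.2, 233.2] 6 [488.0, -484.0]
 w R2 [519.0, 241.8] 5 [467.0, -469.0]
side
 0 G [292.0, 158.1] 24 [616.0, 250.0]
 0 G [247.8, 167.1] 30 [508.0, 279.0]
 w G [247.3, 166.1] 14 [508.0, 283.0]
```

Pointer to mark is about 21 mm remaining, roughly 310° more. I'll wind 20° now and then regrip.

Call:
drive_tool(increments=[[0,0,-8,0,0,0,255],[0,0,-15,0,0,0,255],[0,0,-20,0,0,0,255],[0,0,-20,0,0,0,255],[0,0,-20,0,0,0,125],[0,0,-20,0,0,0,125],[0,0,-20,0,0,0,125],[0,0,-20,0,0,0.3,125],[0,0,-20,0,0,0.3,125]])

```text
time: 12.15
position: [506.6, 70.4, 109.7]
eef_rot: [-3.141, -0.0, -1.095]
contact_force: [-0.0, 0.9, -0.2]
width: 0.512
grasp_force: 0.0
```

```bash
python3 -c "
from rig import robot
o=robot.observe();print(o['q'].round(2),o['torque'].round(2))"
```

```text
[-0.88  0.53  0.87  2.03 -0.56  0.83 -2.35] [ 0.03 -0.03  0.01]
```

Call:
drive_tool(increments=[[0,0,8,0,0,0,125],[0,0,16,0,0,0,125],[0,0,24,0,0,0,125],[0,0,32,0,0,0,125],[0,0,40,0,0,0,125],[0,0,48,0,0,0,125],[0,0,56,0,0,0,125],[0,0,64,0,0,0,125],[0,0,72,0,0,0,125],[0,0,80,0,0,0,125],[0,0,87,0,0,0,125],[0,0,90,0,0,0,125]])

```text
time: 13.35
position: [506.5, 70.3, 109.5]
eef_rot: [3.142, -0.001, 0.48]
contact_force: [-1.0, 0.1, -0.2]
width: 0.509
grasp_force: 0.0
```

Call:
drive_tool(increments=[[0,0,8,0,0,0,125],[0,0,16,0,0,0,125],[0,0,24,0,0,0,125],[0,0,32,0,0,0,125],[0,0,40,0,0,0,125],[0,0,48,0,0,0,125],[0,0,56,0,0,0,125],[0,0,64,0,0,0,125],[0,0,72,0,0,0,125],[0,0,80,0,0,0,125],[0,0,87,0,0,0,125],[0,0,90,0,0,0,125]])

```text
time: 14.55
position: [506.4, 70.2, 109.4]
eef_rot: [3.141, -0.0, 2.051]
contact_force: [0.1, 0.8, -0.4]
width: 0.51
grasp_force: 0.0
```

Call:
drive_tool(increments=[[0,0,8,0,0,0,125],[0,0,16,0,0,0,125],[0,0,24,0,0,0,125],[0,0,32,0,0,0,125],[0,0,40,0,0,0,125],[0,0,48,0,0,0,125],[0,0,56,0,0,0,125],[0,0,64,0,0,0,125],[0,0,72,0,0,0,125],[0,0,80,0,0,0,125],[0,0,87,0,0,0,125],[0,0,90,0,0,0,125]])

```text
time: 15.75
position: [506.4, 70.1, 109.4]
eef_rot: [-3.142, -0.0, -2.662]
contact_force: [0.4, 0.2, -0.3]
width: 0.51
grasp_force: 0.0
```

```bash
python3 -c "
from rig import robot
o=robot.observe();print(o['q'].round(2),o['torque'].round(2))"
```

```text
[ 0.    0.4  -0.23  2.    0.13  0.75  1.75] [ 0.   -0.05  0.03]
```

Call:
drive_tool(increments=[[0,0,0,0,0,0,255],[0,0,0,0,0,0,255],[0,0,0,0,0,0,255],[0,0,0,0,0,0,255],[0,0,0,0,0,0,255]])

```text
time: 16.25
position: [506.4, 70.3, 109.6]
eef_rot: [-3.141, -0.0, -2.666]
contact_force: [-0.9, 0.0, 4.6]
width: 0.263
grasp_force: 88.9
```

Call:
drive_tool(increments=[[0,0,-8,0,0,0,255],[0,0,-16,0,0,0,255],[0,0,-24,0,0,0,255],[0,0,-32,0,0,0,255],[0,0,-40,0,0,0,255],[0,0,-48,0,0,0,255],[0,0,-56,0,0,0,255],[0,0,-64,0,0,0,255],[0,0,-72,0,0,0,255],[0,0,-80,0,0,0,255],[0,0,-88,0,0,0,255],[0,0,-96,0,0,0,255]])

```text
time: 17.45
position: [506.5, 71.0, 109.6]
eef_rot: [3.141, -0.0, 1.937]
contact_force: [-0.8, 0.4, 4.1]
width: 0.267
grasp_force: 88.9
```

Call:
drive_tool(increments=[[0,0,-8,0,0,0,255],[0,0,-16,0,0,0,255],[0,0,-24,0,0,0,255],[0,0,-32,0,0,0,255],[0,0,-40,0,0,0,255],[0,0,-48,0,0,0,255],[0,0,-56,0,0,0,255],[0,0,-64,0,0,0,255],[0,0,-72,0,0,0,255],[0,0,-80,0,0,0,255],[0,0,-88,0,0,0,255],[0,0,-94,0,0,0,255]])

```text
time: 18.65
position: [507.3, 70.8, 109.6]
eef_rot: [3.141, -0.002, 0.297]
contact_force: [1.0, 0.2, 1.5]
width: 0.269
grasp_force: 88.7
```

Run:
```python
from m import *
from rig import camera,robot
o=robot.observe();print(o['q'].round(2),o['torque'].round(2))
for n in("top","side"):
    im=camera(n)[:,:,::-1].copy();cv2.imwrite(f"pics/{n}_w2.png",im)
    for r in meas(im,n):
        if r[1][0]<300:print(n,*r)
```

```text
[-0.62  0.43  0.52  2.02 -0.31  0.76 -1.19] [ 0.1  -0.22  0.13]
top G [238.6, 187.1] 27 [614.0, 253.0]
top G [226.3, 227.6] 27 [507.0, 281.0]
side G [247.9, 167.4] 24 [507.0, 278.0]
```

Call:
drive_tool(increments=[[0,0,-8,0,0,0,255],[0,0,-16,0,0,0,255],[0,0,-24,0,0,0,255],[0,0,-32,0,0,0,255],[0,0,-40,0,0,0,255],[0,0,-48,0,0,0,255],[0,0,-56,0,0,0,255],[0,0,-64,0,0,0,255],[0,0,-70,0,0,0,255],[0,0,-75,0,0,0,255],[0,0,-75,0,0,0,255]])

```text
time: 19.85
position: [507.2, 70.1, 109.6]
eef_rot: [-3.141, -0.002, -1.007]
contact_force: [1.9, -0.9, 5.0]
width: 0.269
grasp_force: 88.9
```

Run:
```python
from m import *
from rig import camera,robot
o=robot.observe();print(o['q'].round(2),o['torque'].round(2))
im=camera("top")[:,:,::-1].copy();cv2.imwrite("pics/top_w3.png",im)
for r in meas(im,"top"):
    if r[1][0]<300:print(*r)
f=lambda a:cv2.convertScaleAbs(cv2.resize(a,(390,300),interpolation=cv2.INTER_CUBIC),alpha=1.6)
cv2.imwrite("pics/c.png",np.vstack([np.hstack([f(cv2.imread(p)[175:240,200:284]) for p in("pics/top0.png","pics/top_w.png")]),np.hstack([f(cv2.imread(p)[175:240,200:284]) for p in("pics/top_w2.png","pics/top_w3.png")])]))
```

```text
[-0.86  0.52  0.85  2.03 -0.53  0.82 -2.28] [-0.17 -0.23 -0.06]
G [237.6, 186.8] 13 [615.0, 255.0]
G [242.1, 188.0] 15 [611.0, 243.0]
G [225.4, 227.2] 13 [508.0, 284.0]
G [229.8, 228.4] 15 [505.0, 272.0]
```

View pics/c.png

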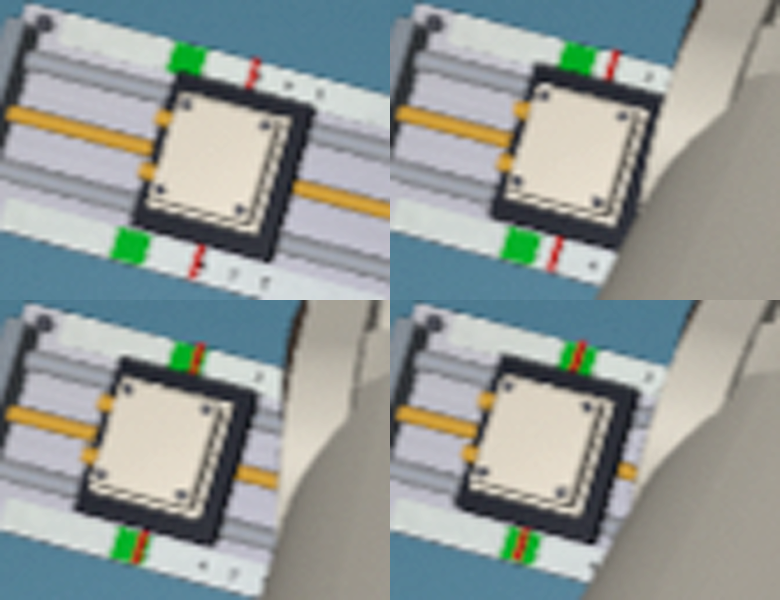

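The bottom-right panel shows the red pointers centred in the green marks, with green equally visible on both sides. I'll open partly (opening fully could hit the sleeve), then raise the tool clear.

Call:
drive_tool(increments=[[0,0,0,0,0,0,125],[0,0,0,0,0,0,125],[0,0,0,0,0,0,125],[0,0,0,0,0,0,125],[0,0,0,0,0,1,125],[0,0,0,0,0,3,125],[0,0,0,0,0,6,125],[0,0,0,0,0,10,125],[0,0,0,0,0,14,125],[0,0,0,0,0,14,125],[0,0,0,0,0,14,125]])

```text
time: 21.0
position: [506.8, 70.7, 250.5]
eef_rot: [-3.139, 0.0, -1.007]
contact_force: [-0.7, 0.1, -1.0]
width: 0.509
grasp_force: 0.0
```

Run:
```python
from m import *
from rig import camera
for r in meas(camera("top")[:,:,::-1].copy(),"top"):
    if r[1][0]<300:print(*r)
im=camera("side")[100:250,210:360,::-1]
cv2.imwrite("pics/end.png",cv2.convertScaleAbs(cv2.resize(im,None,fx=3.5,fy=3.5,interpolation=cv2.INTER_CUBIC),alpha=1.6))
```

```text
G [225.4, 227.2] 13 [508.0, 284.0]
G [229.8, 228.4] 15 [505.0, 272.0]
```

View pics/end.png

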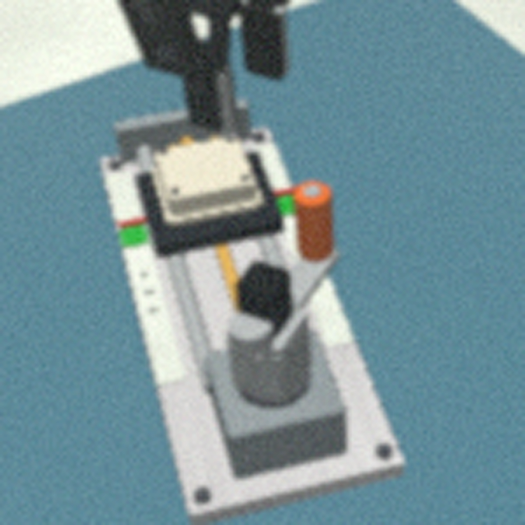

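In the side view the pointers appear above the marks, which may be parallax from their height. I'll check by triangulating.

Run:
```python
from m import *
np.set_printoptions(precision=1,suppress=True)
g=[np.mean(tri(("top",*a),("side",*b)),0) for a,b in(((227.7,227.9),(247.8,167.1)),((239.9,187.4),(292,158.1)))]
print("green",*g)
from rig import camera
im=camera("side")[:,:,::-1].copy();h=cv2.cvtColor(im,cv2.COLOR_BGR2HSV)
k=((h[...,0]<12)|(h[...,0]>168))&(h[...,1]>90)
ys,xs=np.nonzero(k[150:178,238:256]);s=(xs.mean()+238,ys.mean()+150);print("side red",s,len(xs))
t=cv2.imread("pics/top_w3.png");h=cv2.cvtColor(t,cv2.COLOR_BGR2HSV)
k=((h[...,0]<15)|(h[...,0]>165))&(h[...,1]>90)
ys,xs=np.nonzero(k[220:236,220:236]);q=(xs.mean()+220,ys.mean()+220);print("top red",q,len(xs))
a,b=tri(("top",*q),("side",*s));print("pointer",a,b)
u=np.array([np.cos(np.radians(104.5)),np.sin(np.radians(104.5))]);w=(g[1]-g[0])[:2];u=np.array([-w[1],w[0]])/np.hypot(*w);u*=np.sign(u[1])
print(u,"along, past mark:",((a+b)/2-g[0])[:2]@u, "mark to pointer, dz",((a+b)/2-g[0])[2])
```

```text
green [506.4 277.2  15.8] [613.8 248.3  16. ]
side red (np.float64(247.88888888888889), np.float64(162.88888888888889)) 9
top red (np.float64(228.0), np.float64(226.625)) 8
pointer [507.4 273.   31.9] [507.9 272.8  31.9]
[0.3 1. ] along, past mark: -3.8625437970749505 mark to pointer, dz 16.101542247311954
```

Triangulation puts the pointers 16 mm above the marks, with the carriage about 4 mm short of the middle. That is well inside the ±11 mm band. The crank is seated and released, so I'm handing in.

```bash
python3 -c "
from rig import robot
print(robot.job_done())"
```

```text
the job is handed in; nothing more can be done
None
```

I handed the job in at about 21 s: the orange crank is fully down on the shaft and released, the carriage is about 4 mm short of the mark's middle (inside the ±11 mm band), and I never went near the blue crank; no verdict came back.

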